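# Crank the router lift to its top stop

### The arm

A 6-joint arm with a two-finger parallel gripper is mounted at the origin on the work surface. World frame = base frame: x ahead of the robot, y to its left, z up, the work surface at z = 0. Lengths are in mm, angles in rad, forces in N, time in s.
With the tool pointing down it reaches from about 275 to 825 mm from the base axis. Payload 5.2 kg.
Tool frame: the origin (TCP) lies at the very end of the fingers, on their centre line; the grasp point (between the pads) lies 19 mm behind it; z points along the fingers, y is the line along which they close (so a half turn about z gives the same grasp; the last joint's range is limited). The gripper opens to 93 mm and grips with 3 to 60 N. Pads are 15 mm wide; open, the fingers measure 128 mm over their backs; the gripper's body (75 mm by 188 mm) begins 65 mm behind the grasp point.
Start: joints at [-1.319, 0.259, 1.535, -0, 1.348, -0.203], TCP at [241.626, -494.087, 218.653] pointing down, gripper open.
Joint ranges: [-3.14, 3.14], [-0.91, 2.08], [0.19, 2.58], [-1.22, 4.36], [0.22, 2.71], [-3.12, 3.12]. Speed limits (rad/s): [2.57, 2.57, 3.14, 3.14, 3.14, 3.14].

### API

Orientations are given as a unit quaternion [x, y, z, w].
In Python, from cell import get_state, camera, manip, search_frame, trace gives the robot as it stands.
- The arm moves only by the shell command python3 -m pendant 'ROWS' [OPENING] [FORCE]. ROWS is JSON, one flat list of numbers, 4 for each row, row after row: the shift along the tool's x, y, z in cm, then the turn about the tool's z in units of 5 degrees (1.0 is 5 degrees). A call has 1 to 8 rows; each row shifts and turns the commanded pose from where the row before left it, along the tool's axes as they then stand; what a row does not reach is not made up. A row lasts 1/12 s, in which the tool goes at most 41.7 mm and 7.16 degrees, less where a joint would pass 70% of its speed; a pose out of reach is approached as far as the arm can. A call is refused whole if a number of a shift passes 4.17 or a number of a turn 1, either way. A call with a gripper value outside its range is refused whole. OPENING is the opening, from 0 (shut) to 1 (fully open), set as the call begins (- or left out, the last holds). The fingers move at their own pace and stop on an object; FORCE is the grip in N (left out, the last holds). Time passes only in rows, so rows that do not move let the fingers close. It gives the time, the measured TCP pose, the force, the opening and the grip force at its end, in the units of the state.
- get_state(): the state, without advancing time (a new reading comes with each control period).
- camera(name): name is "side" or "top" or "wrist"; returns a dict with "color" (400x640x3 uint8, red, green, blue), "vertical_fov" (degrees; the focal length in pixels is half the picture's height over the tangent of half this angle, whatever the lens; pixels are square), "cx", "cy" (the principal point, pixels), "R" (3x3) and "t" (3): a world point X has camera coordinates R X + t. Camera axes: x right, y down, z forward; pixel columns grow to the right and rows downward; lengths in mm; the calibration is good to about 2 mm. A picture is of the moment at which its call begins. There is no depth.
- manip.close_job(): hands the job in; it is judged then, once.
Trained networks look in a picture, given as the dict that the camera call returned (one of the last four; its "shot" number tells which), for a name from the list of things; names that differ only in an ending like _2 or _b are one class to them, and where a whole thing is asked for, a point or a joint stands for the part that bears it (a point fixed in the world has none). Each returns a list of dicts, best first, with "score" (0 to 1); they miss things now and then, are a little off and sometimes report something else, mostly with a low value. They report only what shows in the picture. A call takes as long as a camera call. They do not tell look-alikes from the thing itself.
- search_frame(picture, label): "extent" ([left, top, right, bottom] in pixels, round what is visible of it).
- trace(picture, label): "mask" (400x640 bool, what is visible of it) and "extent" ([left, top, right, bottom] in pixels, round what is visible of it).
The state is a dict: "t": time; "qpos": joint angles; "joint_vel": joint speeds; "tau": joint torques, N m; "tcp_pos": TCP position; "tcp_rot": TCP orientation; "force": force on the tool from outside, world axes, zero at the start; "moment": the same for the moment, N m; "finger_gap": opening from 0.0 (shut) to 1.0 (fully open); "grasp_force": force on a finger pad.
Only numpy, scipy, OpenCV 4.12 (cv2) and the standard library are available. Lean on these libraries where they do the work, as an engineer would, in place of code of your own. Each camera call takes 0.05 s, during which the arm holds its last target. There are 200 camera calls.

### The job

Take the loose crank out of its wooden block, put it down the round crank hole of the routing station and seat it fully on the hidden square spindle underneath, by feel and without forcing it. Then gently turn it clockwise, by its knob or hub, until the router cutter is all the way up against the lift's top stop, without straining it there, and leave the crank seated there, let go and still; leave the other things on the bench alone.

Things in the scene. Friction and masses are not known exactly. Their poses are not given: they have to be found in the camera images.
- crank: Loose dark-steel crank, 0.31 to 0.49 kg, upright. Origin: centre of its foot's underside; z up along the shank, x along the arm to the knob. Shank 44 mm diameter, 72 mm long; square socket in the foot 25.5 mm wide (sides along x, y), 26 mm deep. Arm 22 mm wide, 72 to 84 mm up, 92 mm long to the knob side; round counterweight to 62 mm behind. Starts in a 50 mm wide, 50 mm deep hole of a fixed block.
- crank_hub (a point): Centre of the crank's hub block, where to hold it for carrying: steel, on the shank's axis on top of the arm, 30 mm along the arm, 24 mm across it (flat sides parallel to the arm), 42 mm high (84 to 126 mm above the foot); this point is 105 mm above the foot. Axes as the crank.
- crank_knob (a point): Middle of the crank's knob: an upright wooden sleeve 24 mm in diameter, 44 mm high (88 to 132 mm above the foot), 70 mm from the shank's axis along the arm, spinning freely about its own upright pin; this point is 110 mm above the foot. Axes as the crank.
- station: Routing station, fixed: plywood frame 270 (x) by 340 (y) by 90 mm high, a 12 mm aluminium plate as its top. Origin: centre of its underside, z up. A fence 22 mm thick, 30 mm high, runs along its far (+x) edge with two nuts 12 mm high on it. The cutter comes up through a 60 mm hole at x 0, y +55 mm; the crank hole is at x -20, y -90 mm.
- crank_hole (a point): Centre of the mouth of the crank hole, level with the plate's upper face (90 mm above the bench): a round hole, 48 mm in diameter, through the 12 mm plate, over the hidden square spindle. A crank whose socket does not match the spindle rests with its foot about 34 mm below this point; fully seated its foot is 54 mm below. Axes as the station.
- drive_top (a point): Centre of the hidden square drive at its upper end, 34 mm below the hole's mouth, on its axis. Square, 24 mm wide; a tapered pilot 6 mm high on top centres the socket. Axes as the station, NOT as the square: how it is turned is not known. The socket fits every 90 degrees, within about 4 degrees either way. The spindle is stiff (0.22 N m, about 3 N at the knob) and stays where left.
- cutter_tip (a point): Top of the router cutter, a two-winged steel bit 18 mm wide in the station's larger hole. It starts about 9 to 18 mm above the plate. The crank turned clockwise seen from above raises it, 12 mm a turn, to a hard stop with the tip 24.7 mm above the plate, 0.6 to 1.3 turns from the start.
- collet: Spare collet, a steel cone 26 mm in diameter, 45 mm long, standing in the smaller hole of the wooden block, 80 mm from the crank's hole and 15 mm proud of the block. The block is 90 by 160 by 60 mm, fixed. Bystander; origin at its foot.
- spanner: Open-ended spanner 170 mm long lying on the station's plate near the fence. Bystander.
- mallet: Small rubber-headed mallet 260 mm long lying on the bench to the left. Bystander.
- gouge: Wood-handled hand tool 200 mm long lying in front of the station. Bystander.
- stone: Grey sharpening stone, 150 by 50 by 25 mm, at the right beside the toolbox. Bystander.
- glue: Glue bottle, 56 mm diameter, 150 mm high, standing at the right beyond the wooden block. Bystander.
- roundel: Round wooden blank, 120 mm diameter, 22 mm thick, on the left. Bystander.
- offcut: Wooden offcut 110 by 60 by 35 mm, to the right of the station's far corner. Bystander.
Mind the look-alikes: they are no part of the job. What is meant by the crank is not blue, and is the smaller of those in its own colour.

How it is judged (in metres and radians):
On the way, in this order (a step that is already met when the one before it is completed fails the run):
1. the crank is fully seated on the hidden square drive: its foot more than 50 mm below the mouth of the crank hole, within 5 mm of its axis, upright within 7 degrees, while the lift is not yet up (z of crank in the frame of crank_hole below -0.05 m and horizontal distance between crank and crank_hole below 0.005 m and angle between crank's own z axis and vertical below 0.12 rad and not (z of cutter_tip in the frame of crank_hole above 0.0238 m)), for 0.2 s.
2. with the crank seated, the cutter is raised to the top stop (tip at least 23.8 mm above the plate) (z of crank in the frame of crank_hole below -0.05 m and horizontal distance between crank and crank_hole below 0.005 m and angle between crank's own z axis and vertical below 0.12 rad and z of cutter_tip in the frame of crank_hole above 0.0238 m), for 0.2 s.
At the end, for the whole second after the job is handed in: The crank stands seated on the square drive (foot more than 50 mm below the hole's mouth, within 5 mm of its axis, upright within 7 degrees), at rest and let go, and the cutter's tip is at least 23.8 mm above the plate (the top stop is at 24.7 mm) (all of step 2 and linear speed of crank below 0.02 m/s); the robot touches nothing.
It fails at once if the crank is forced: pressed onto the station with more than 70 N while its socket is not on the square (foot less than 39 mm below the mouth) (contact force between crank and station above 70 N and z of crank in the frame of crank_hole above -0.039 m).
It fails at once if the crank is wrenched against the station or the lift's stop (more than 260 N between its socket and the spindle, some 40 N at the knob) (contact force between crank and station above 260 N).
It fails at once if a bystander is pushed more than 30 mm (distance of any of spanner, mallet, gouge, stone, glue, roundel, offcut, collet from where it was at the start of the episode above 0.03 m).
It also fails if it takes over 72 s, if anything falls off the work surface, if the arm or the gripper's body presses on something with over 40 N, if the wrist force passes 120 N, or if a joint passes its speed limit or range.

## Working session

There is one attempt and no reset: what is moved stays moved. The work goes in short steps, Python scripts to look and compute and a shell command to move; the robot and the scene stay as the last step left them, time stands still between calls to the robot, and variables do not carry over. Pictures are saved under pics/ and viewed, at most 10 in all, crops included, and the job is handed in when it is done.

```bash
mkdir -p pics; ls; python3 - <<'E'
from cell import *
import cv2,numpy as np
for n in("top","side"):
    p=camera(n);cv2.imwrite(f"pics/{n}0.png",cv2.resize(p["color"][:,:,::-1],(800,500)))
    print(n,p["vertical_fov"],p["cx"],p["cy"],np.round(p["R"],4).tolist(),np.round(p["t"],1).tolist())
    for l in("crank","crank_hub","crank_knob","crank_hole","station","cutter_tip","collet"):
        try:print(l,[(round(d["score"],2),np.round(d["extent"]).tolist()) for d in search_frame(p,l)])
        except Exception as e:print(l,e)
s=get_state();print(s)
E
```

```text
pics
top 44.09031471037054 313.79668569690574 199.33505861948527 [[0.0179, -0.9997, -0.0141], [-0.9899, -0.0157, -0.1407], [0.1405, 0.0165, -0.9899]] [-0.9, 471.5, 1466.9]
crank [(0.95, [358.0, 217.0, 372.0, 258.0]), (0.94, [429.0, 268.0, 470.0, 293.0])]
crank_hub [(0.75, [410.0, 187.0, 430.0, 234.0]), (0.7, [432.0, 273.0, 472.0, 290.0]), (0.62, [359.0, 219.0, 375.0, 257.0])]
crank_knob [(0.92, [412.0, 188.0, 435.0, 236.0]), (0.75, [359.0, 218.0, 378.0, 258.0]), (0.74, [432.0, 269.0, 473.0, 290.0])]
crank_hole [(0.66, [218.0, 118.0, 342.0, 225.0])]
station [(0.94, [221.0, 120.0, 338.0, 222.0])]
cutter_tip [(0.52, [256.0, 164.0, 269.0, 180.0])]
collet [(0.72, [256.0, 166.0, 268.0, 179.0]), (0.64, [406.0, 182.0, 434.0, 238.0]), (0.4, [444.0, 208.0, 449.0, 218.0])]
side 47.15516221634711 315.45076494090017 204.1765716677749 [[-0.9065, -0.4221, 0.0105], [-0.3308, 0.6944, -0.6391], [0.2624, -0.5828, -0.7691]] [418.4, 206.9, 1283.2]
crank [(0.93, [338.0, 125.0, 387.0, 156.0]), (0.82, [354.0, 170.0, 390.0, 206.0]), (0.67, [432.0, 126.0, 467.0, 174.0])]
crank_hub [(0.88, [338.0, 128.0, 387.0
[... 403 characters left out ...]
0])]
{'t': 0.8, 'qpos': array([-1.31879232e+00,  2.58561306e-01,  1.53496679e+00,  1.67206541e-05,
        1.34801938e+00, -2.02795436e-01]), 'joint_vel': array([ 0.00089716, -0.00021858,  0.0012086 ,  0.00100049,  0.00166079,
        0.0006868 ]), 'tau': array([ 4.80887302e-04, -4.37148070e+01, -2.84290266e+01,  7.22183730e-02,
        3.11481371e-02, -7.06534564e-07]), 'tcp_pos': array([ 241.63802737, -494.09351881,  218.68693849]), 'tcp_rot': array([9.74256324e-01, 2.25443151e-01, 8.70701381e-06, 2.23809944e-05]), 'force': array([3.47471292e-04, 9.52011224e-01, 5.02984932e-01]), 'moment': array([-0.03333311,  0.00059202, -0.02961538]), 'grasp_force': 0.0, 'finger_gap': 0.9997473225288727}
```

View pics/top0.png

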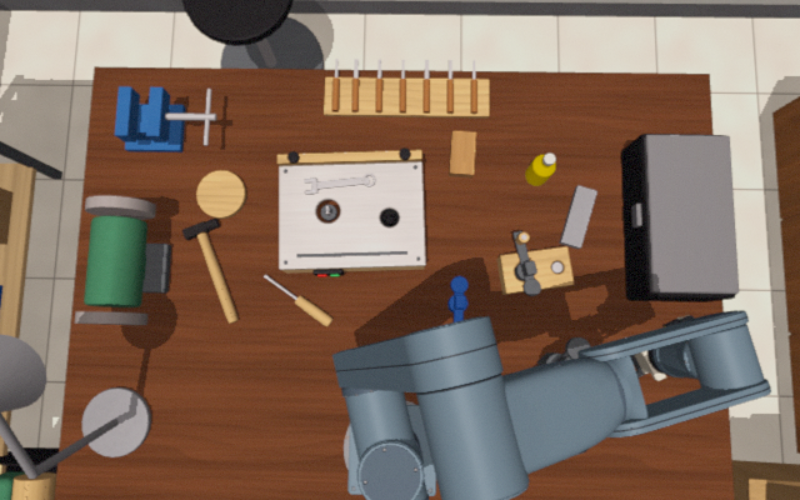

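View pics/side0.png

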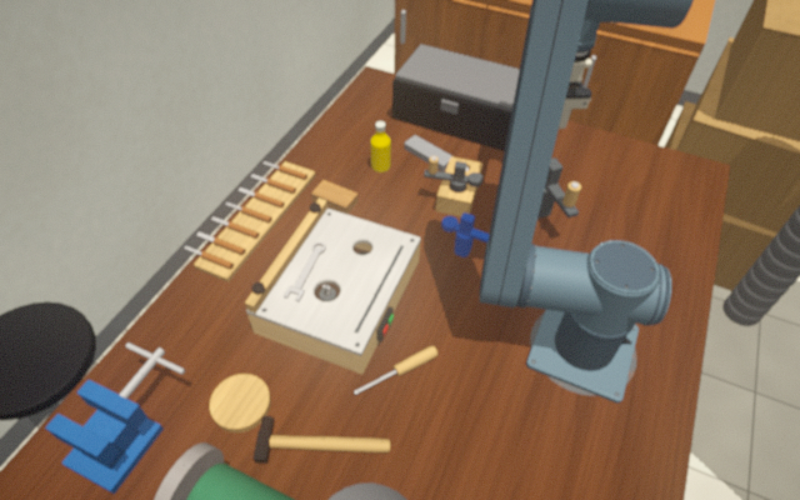

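The top view shows the crank in its block: hub at (527,268), knob at (523,238) and collet at (558,267) in the 800 px picture. The crank hole is at (389,217) and the cutter at (327,211). The blue crank and the larger grey one by the robot's arm are decoys.

```bash
cat > h.py <<'E'
from cell import *
import cv2,numpy as np
def w(p,u,v,z):
    f=200/np.tan(np.radians(p["vertical_fov"]/2));R=np.array(p["R"]);t=np.array(p["t"])
    d=R.T@np.array([(u-p["cx"])/f,(v-p["cy"])/f,1]);o=-R.T@t
    return o+d*(z-o[2])/d[2]
def px(p,X):
    f=200/np.tan(np.radians(p["vertical_fov"]/2));c=np.array(p["R"])@np.array(X,float)+np.array(p["t"])
    return f*c[0]/c[2]+p["cx"],f*c[1]/c[2]+p["cy"]
E
python3 - <<'E'
from h import *
p=camera("top");q=camera("side")
a=p["color"][165:250,390:475];b=p["color"][145:205,240:330];c=q["color"][115:180,330:400];d=q["color"][175:255,245:315]
r=lambda i:cv2.resize(i,(400,300),interpolation=cv2.INTER_CUBIC)
cv2.imwrite("pics/crop1.png",np.vstack([np.hstack([r(a),r(b)]),np.hstack([r(c),r(d)])])[:,:,::-1])
# hole
for P,(x0,y0,x1,y1) in((p,(300,162,322,184)),(q,(278,186,304,208))):
    g=P["color"][y0:y1,x0:x1].sum(2);m=(g<300);v,u=np.nonzero(m);print("hole",m.sum(),u.mean()+x0,v.mean()+y0,w(P,u.mean()+x0,v.mean()+y0,90))
for n,P in(("top",p),("side",q)):
    for l in("crank","crank_knob","station"):
        for d in trace(P,l):
            m=d["mask"];v,u=np.nonzero(m);print(n,l,round(d["score"],2),np.round(d["extent"]),u.mean(),v.mean())
print(w(p,419,190,142),w(p,421,214,136),w(p,446,214,75), px(q,w(p,419,190,142)),px(q,w(p,421,214,136)))
E
```

```text
hole 176 311.21590909090907 173.76704545454547 [539.33999245  15.09009716  90.        ]
hole 16 288.5 200.75 [537.27655878  26.33767848  90.        ]
top crank 0.87 [406. 185. 433. 238.] 420.10727272727274 212.52545454545455
top crank 0.59 [430. 271. 473. 294.] 452.8958837772397 280.80387409200966
top crank 0.58 [357. 219. 370. 259.] 366.05037783375315 238.02770780856423
top crank_knob 0.65 [434. 270. 471. 291.] 452.94461538461536 280.78153846153845
top crank_knob 0.59 [408. 184. 433. 238.] 419.5131195335277 211.45043731778426
top crank_knob 0.59 [360. 220. 377. 258.] 366.0997442455243 238.61892583120203
top station 0.9 [220. 119. 339. 218.] 280.2850195480118 170.47763898159627
top station 0.41 [408. 184. 431. 236.] 420.39644012944984 212.9789644012945
side crank 0.75 [430. 124. 468. 176.] 446.78555304740405 154.755079006772
side crank 0.73 [354. 172. 392. 205.] 370.71387696709587 186.52646638054364
side crank 0.56 [340. 124. 386. 156.] 362.5976821192053 140.68046357615893
side crank_knob 0.92 [354. 169. 392. 208.] 370.7670364500792 186.6608557844691
side crank_knob 0.85 [341. 124. 386. 156.] 362.6039279869067 140.7381342062193
side crank_knob 0.69 [430. 130. 467. 173.] 446.75723830734967 154.9632516703786
side station 0.6 [198. 161. 340. 300.] 267.8413987688098 230.1014876880985
[ 487.31011967 -290.33901166  142.        ] [ 420.13160049 -296.30601692  136.        ] [ 428.35583791 -381.59603066   75.        ] (np.float64(346.82662991867124), np.float64(127.35118662573925)) (np.float64(366.89491356070596), np.float64(133.7196163820213))
```

View pics/crop1.png

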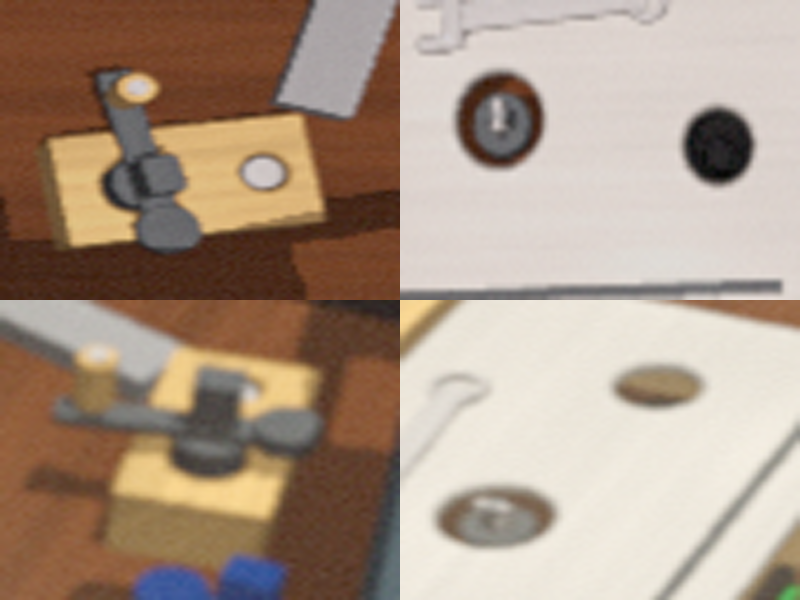

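```bash
python3 - <<'E'
from h import *
p=camera("top");q=camera("side")
k=w(p,419.1,189.9,142);h=w(p,424.2,214,136);c=w(p,445.7,213.7,75);cw=w(p,425.7,229.3,94)
print("knob",k,"hub",h,"col",c,"cw",cw)
d=k-h;print(np.hypot(*d[:2]),np.degrees(np.arctan2(d[1],d[0])),np.linalg.norm((h-c)[:2]))
print("side proj hub",px(q,h),"knob",px(q,k))
print("side knob/hub",w(q,330+98*70/400,115+52*65/300,142),w(q,330+222*70/400,115+78*65/300,136))
print("hole top,side",w(p,311.4,174,90),w(q,290.15,197.9,90))
cor=[(448,72)]
# station edges: fence direction via two nuts at z=132
n1=w(p,293/1.25,156/1.25,132);n2=w(p,405/1.25,154/1.25,132);d=n1-n2;print("station yaw",np.degrees(np.arctan2(-d[0],d[1])),n1,n2)
wp=camera("wrist");print(wp["R"],wp["t"],wp["vertical_fov"])
s=get_state();print(s["t"],s["tcp_pos"])
E
```

```text
knob [ 487.59963617 -290.62302324  142.        ] hub [ 420.27768131 -305.26021899  136.        ] col [ 429.2258193  -380.73798794   75.        ] cw [ 380.8677563  -317.70565508   94.        ]
68.89479737754634 12.266389436005815 76.00633381288631
side proj hub (np.float64(367.84998292419306), np.float64(132.01444701519225)) knob (np.float64(346.7770779443996), np.float64(127.27254597654236))
side knob/hub [ 488.38816308 -295.66892007  142.        ] [ 417.58114783 -307.16331543  136.        ]
hole top,side [538.65059504  14.53520389  90.        ] [537.89924427  14.49682894  90.        ]
station yaw 1.836953051595459 [672.48366129 239.97688413 132.        ] [680.82648508 -20.15213739 132.        ]
[[ 4.39427636e-01 -8.98277604e-01 -8.35624144e-04]
 [-8.60372702e-01 -4.21151986e-01  2.87036268e-01]
 [-2.58190176e-01 -1.25412721e-01 -9.57919351e-01]] [-550.19496666  -34.3543328   393.25275671] 68.91562252121442
1.35 [ 241.63045987 -494.06444737  218.66165674]
```

The crop confirms the picks: hub ≈ (420,-306), yaw ≈ 12°, and hole ≈ (538.5,14.5) from both cameras. I'll move above the crank with the tool flipped so the wrist has room to turn clockwise later.

```bash
python3 -m pendant '[3.46,-1.3,0,0,3.46,-1.3,0,0,3.46,-1.3,0,0,3.46,-1.3,0,0,3.46,-1.3,0,0,3.46,-1.3,0,0,3.46,-1.3,0,0,0,0,0,-1]' 1 40
python3 -m pendant '[0,0,0,-1,0,0,0,-1,0,0,0,-1,0,0,0,-1,0,0,0,-1,0,0,0,-1,0,0,0,-1,0,0,0,-1]'
python3 -m pendant '[0,0,0,-1,0,0,0,-1,0,0,0,-1,0,0,0,-1,0,0,0,-1,0,0,0,-1,0,0,0,-1,0,0,0,-1]'
python3 -m pendant '[0,0,0,-1,0,0,0,-1,0,0,0,-1,0,0,0,-1,0,0,0,-1,0,0,0,-1,0,0,0,-1,0,0,0,-1]'
python3 -m pendant '[0,0,0,-1,0,0,0,-1,0,0,0,-1,0,0,0,-1,0,0,0,-1,0,0,0,-1,0,0,0,-1,0,0,0,-1]'
python3 -m pendant '[0,0,0,-0.2,0,0,0,0]'
cat >> h.py <<'E'
def az(s=None):
    x,y,z,ww=(s or get_state())["tcp_rot"]
    return np.degrees(np.arctan2(2*(x*y+z*ww),1-2*(y*y+z*z)))%360
E
python3 - <<'E'
from h import *
p=camera("wrist");cv2.imwrite("pics/wrist1.png",p["color"][:,:,::-1])
s=get_state();print(s["tcp_pos"],az(s),s["qpos"],s["t"])
print(px(p,(420,-306,136)),px(p,(488,-291,142)),px(p,(*s["tcp_pos"][:2],136)))
for d in trace(p,"crank"):print(d["score"],d["extent"])
E
```

```text
t: 2.02
tcp_pos: [422.8, -301.0, 218.9]
tcp_rot: [0.963, 0.269, 0.001, -0.001]
force: [0.0, 1.2, 0.6]
finger_gap: 1.001
grasp_force: 0.0
t: 2.68
tcp_pos: [419.2, -305.9, 218.7]
tcp_rot: [0.813, 0.583, 0.0, 0.0]
force: [-0.6, -0.4, 0.0]
finger_gap: 1.002
grasp_force: 0.0
t: 3.35
tcp_pos: [419.2, -305.9, 218.7]
tcp_rot: [0.564, 0.826, -0.0, 0.0]
force: [-0.4, 0.5, 0.3]
finger_gap: 1.0
grasp_force: 0.0
t: 4.02
tcp_pos: [419.2, -306.0, 218.7]
tcp_rot: [0.248, 0.969, -0.0, 0.0]
force: [0.1, -1.2, 0.8]
finger_gap: 1.001
grasp_force: 0.0
t: 4.68
tcp_pos: [419.2, -305.9, 218.7]
tcp_rot: [-0.098, 0.995, 0.0, 0.0]
force: [-0.5, 0.4, -0.4]
finger_gap: 0.998
grasp_force: 0.0
t: 4.85
tcp_pos: [419.2, -305.9, 218.7]
tcp_rot: [-0.104, 0.995, -0.0, 0.0]
force: [0.1, -0.8, 0.4]
finger_gap: 1.002
grasp_force: 0.0
[ 419.25071251 -305.935232    218.68773394] 191.92841323167897 [-8.45550633e-01  2.02717680e-01  1.60782899e+00  2.20203597e-05
  1.33097863e+00 -2.62454227e+00] 4.9
(np.float64(318.69055776640386), np.float64(205.40260306322097)) (np.float64(319.25731006424314), np.float64(277.13688835455486)) (np.float64(318.93389807835405), np.float64(204.64189290536956))
0.76 [298.4, 131.6, 338.7, 293.5]
0.58 [433.0, 57.1, 565.0, 207.3]
0.46 [227.5, 0.0, 311.5, 11.9]
```

View pics/wrist1.png

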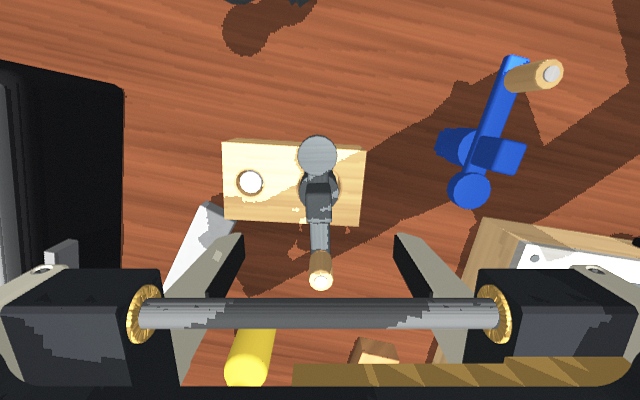

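The wrist view shows hub top about (318,210), knob top (321,281), and arm parallel to tool x. This matches the projection, so I descend and grip.

```bash
python3 -m pendant '[0,0,3,0,0,0,3,0,0,0,3,0,0,0,2.6,0,0,0,0,0]' 1 40
python3 -m pendant '[0,0,0,0,0,0,0,0,0,0,0,0,0,0,0,0,0,0,0,0,0,0,0,0]' 0 40
python3 -m pendant '[0,0,-2,0,0,0,-3,0,0,0,-3,0,0,0,-3,0,0,0,0,0,0,0,0,0]'
python3 - <<'E'
from h import *
p=camera("wrist");cv2.imwrite("pics/wrist2.png",p["color"][:,:,::-1])
s=get_state();print(s["tcp_pos"],az(s),s["force"],s["moment"],s["t"])
E
```

```text
t: 5.37
tcp_pos: [416.6, -303.1, 97.9]
tcp_rot: [-0.104, 0.995, 0.004, -0.003]
force: [-0.1, 0.5, -0.3]
finger_gap: 1.001
grasp_force: 0.0
t: 5.87
tcp_pos: [419.7, -306.3, 103.7]
tcp_rot: [-0.105, 0.994, -0.001, 0.001]
force: [0.2, -0.0, -0.8]
finger_gap: 0.619
grasp_force: 0.0
t: 6.37
tcp_pos: [420.1, -306.9, 215.0]
tcp_rot: [-0.105, 0.994, -0.002, 0.001]
force: [-0.8, 0.7, -0.8]
finger_gap: 0.187
grasp_force: 0.0
[ 419.33905602 -306.04848412  213.2251881 ] 192.05949192564782 [-0.58769714  0.26197419 -0.43931773] [ 0.07880392 -0.11329691  0.02310065] 6.4167
```

View pics/wrist2.png

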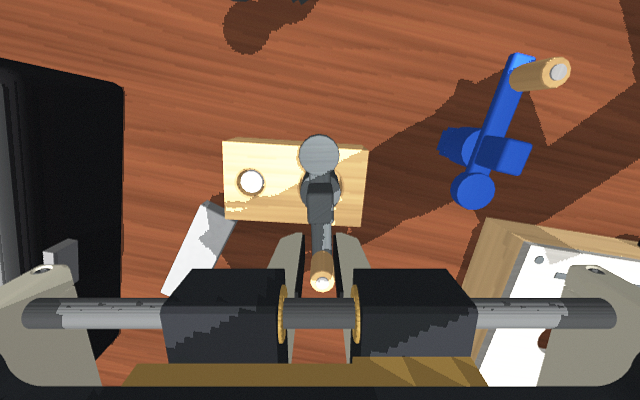

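The fingers are slow (about 1.2 s to close), so I lifted before they gripped. The crank hasn't moved. I'll repeat with a longer wait.

```bash
python3 -m pendant '[0,0,0,0,0,0,0,0,0,0,0,0,0,0,0,0,0,0,0,0,0,0,0,0]' 0.6 40
python3 -m pendant '[0,0,3,0,0,0,3,0,0,0,3,0,0,0,2,0,0,0,0,0,0,0,0,0]'
python3 -m pendant '[0,0,0,0,0,0,0,0,0,0,0,0,0,0,0,0,0,0,0,0,0,0,0,0,0,0,0,0,0,0,0,0]' 0 40
python3 - <<'E'
from h import *
s=get_state();print(s["tcp_pos"],az(s),s["force"],s["moment"],s["finger_gap"],s["grasp_force"],s["t"])
E
```

```text
t: 6.92
tcp_pos: [419.1, -305.8, 212.3]
tcp_rot: [-0.105, 0.994, 0.0, -0.0]
force: [0.0, -0.9, -0.3]
finger_gap: 0.528
grasp_force: 0.0
t: 7.42
tcp_pos: [418.8, -305.4, 102.0]
tcp_rot: [-0.105, 0.994, 0.001, -0.001]
force: [0.6, 0.6, -0.2]
finger_gap: 0.594
grasp_force: 0.0
t: 8.08
tcp_pos: [419.5, -306.3, 103.4]
tcp_rot: [-0.105, 0.994, -0.0, 0.0]
force: [-1.2, 0.5, 5.1]
finger_gap: 0.255
grasp_force: 39.7
[ 419.53253931 -306.2631887   103.37614758] 192.05765070905667 [-1.20712576  0.49143113  5.07054003] [0.25246806 0.0105267  0.0026922 ] 0.25518817579271413 39.739530086517334 8.0833
```

```bash
python3 -m pendant '[0,0,-3.5,0,0,0,-3.5,0,0,0,-3.5,0,0,0,-3.5,0]'
python3 -m pendant '[-1.53,2.41,0,0,-1.53,2.41,0,0,-1.53,2.41,0,0,-1.53,2.41,0,0,-1.53,2.41,0,0,-1.53,2.41,0,0]'
python3 -m pendant '[-1.53,2.41,0,0,-1.53,2.41,0,0,-1.53,2.41,0,0,-1.53,2.41,0,0,0,0,0,0,0,0,0,0]'
python3 - <<'E'
from h import *
p=camera("wrist");s=get_state();cv2.imwrite("pics/wrist3.png",p["color"][:,:,::-1])
print(s["tcp_pos"],az(s),s["force"],s["moment"],s["finger_gap"],s["grasp_force"],s["t"],s["qpos"])
print("hole pred",px(p,(538.3,14.5,90)))
q=camera("top");cv2.imwrite("pics/top3.png",cv2.resize(q["color"][100:260,220:440,::-1],(800,582),interpolation=cv2.INTER_CUBIC))
E
```

```text
t: 8.42
tcp_pos: [418.6, -305.2, 243.1]
tcp_rot: [-0.105, 0.994, 0.001, -0.001]
force: [0.6, -0.6, -4.1]
finger_gap: 0.256
grasp_force: 40.0
t: 8.92
tcp_pos: [478.4, -143.7, 241.7]
tcp_rot: [-0.105, 0.994, 0.001, -0.001]
force: [0.3, -0.1, -4.0]
finger_gap: 0.256
grasp_force: 40.0
t: 9.42
tcp_pos: [518.1, -36.8, 241.6]
tcp_rot: [-0.107, 0.994, 0.0, -0.001]
force: [-0.0, -0.4, -2.8]
finger_gap: 0.255
grasp_force: 40.0
[517.9325346  -37.9628558  241.77123751] 192.15410342351166 [ 0.06719857  0.93968854 -2.72006206] [ 0.04186834 -0.09554231 -0.00731964] 0.2550512223337148 39.97033953666687 9.4667 [-2.87703448e-01  1.89573236e-01  1.56716306e+00 -6.61913439e-04
  1.38680610e+00 -2.07050680e+00]
hole pred (np.float64(358.342387901453), np.float64(212.0326045653152))
```

View pics/wrist3.png

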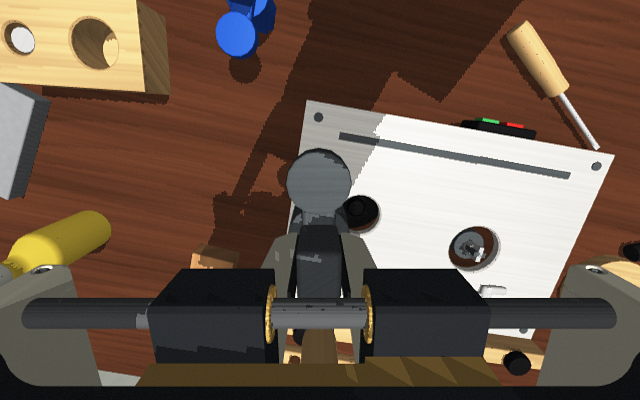

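```bash
python3 - <<'E'
from h import *
p=camera("wrist");s=get_state();T=s["tcp_pos"];a=np.radians(az(s));X=np.array([np.cos(a),np.sin(a)]);Y=np.array([X[1],-X[0]])
def loc(P):d=np.array(P[:2])-T[:2];return d@X,d@Y
g=p["color"].astype(float).sum(2)
m=trace(p,"crank")[0]["mask"];v,u=np.nonzero(m);vt=v.min();print(vt,u[v==vt],u[v==180].min(),u[v==180].max())
for z in(84,90,78):print(z,"cw far edge",loc(w(p,u[v==vt].mean(),vt,T[2]-93.4+z)))
# hole: dark pixels
R=g[185:240,340:395]<110
for r in R.astype(int)[::3]:print("".join(".#"[i] for i in r))
print("hole loc at pred",loc((538.3,14.5)), [w(p,357,213,90)])
for e in((380,213),(360,194),(360,232)):print(e,w(p,*e,90)-np.array([538.3,14.5,90]))
E
```

```text
Traceback (most recent call last):
ValueError: zero-size array to reduction operation minimum which has no identity
```

View pics/top3.png

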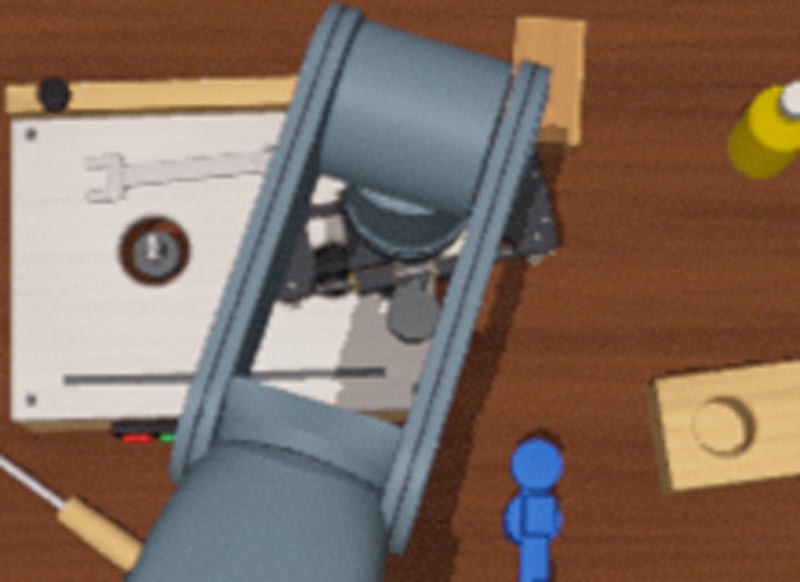

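The top view shows the crank lifted out and held over the station, with the collet still in its block (cropped). Next I compute offsets from pixels.

```bash
python3 - <<'E'
from h import *
p=camera("wrist");s=get_state();T=s["tcp_pos"];a=np.radians(az(s));X=np.array([np.cos(a),np.sin(a)]);Y=np.array([X[1],-X[0]])
def loc(P):d=np.array(P[:2])-T[:2];return np.round((d@X,d@Y),1)
for z in(72,84,90):print(z,"cw far,left,right",loc(w(p,319,149,T[2]-93.4+z)),loc(w(p,287,181,T[2]-93.4+z)),loc(w(p,351,181,T[2]-93.4+z)))
g=p["color"].astype(float).sum(2)
for r in (g[185:240,340:395]<150).astype(int)[::2]:print("".join(".#"[i] for i in r))
for e in((380,213),(360,194),(360,232)):print(e,w(p,*e,90)-np.array([538.3,14.5,90]))
print("target loc",loc((538.3,14.5)),s["t"],T)
E
```

```text
72 cw far,left,right [57.2 -0. ] [ 36.1 -21.2] [36.1 21.2]
84 cw far,left,right [58.6 -0.1] [ 38.8 -19.9] [38.9 19.8]
90 cw far,left,right [59.3 -0.1] [ 40.2 -19.3] [40.2 19.2]
.......................................................
.......................................................
.......................................................
.......................................................
.......................................................
.......................................................
..............#################........................
..........########################.....................
........############################...................
.....#################################.................
....###################################................
########################################...............
########################################...............
########################################...............
########################################...............
########################################...............
..#########################
[... 167 characters left out ...]
#########....................
.......##########################......................
........######################.........................
........#....############..............................
........#..............................................
.......................................................
#......................................................
#......................................................
##.....................................................
(380, 213) [-3.49166393 22.43016759  0.        ]
(360, 194) [-20.87173588  -5.95543871   0.        ]
(360, 232) [24.42302366  5.60167202  0.        ]
target loc [-30.9  48.5] 9.6667 [518.10696013 -39.323134   242.39911335]
```

```bash
python3 -m pendant '[-1.48,2.4,0,0,-1.48,2.4,0,0,0,0,2,0,0,0,2,0,0,0,1.2,0,0,0,0,0,0,0,0,0,0,0,0,0]'
python3 - <<'E'
from h import *
p=camera("wrist");s=get_state();T=s["tcp_pos"];cv2.imwrite("pics/wrist4.png",p["color"][:,:,::-1])
print(T,az(s),s["force"],s["moment"],s["t"])
E
```

```text
t: 10.33
tcp_pos: [538.0, 14.0, 191.6]
tcp_rot: [-0.104, 0.995, -0.0, 0.001]
force: [0.7, -0.4, -3.5]
finger_gap: 0.258
grasp_force: 40.0
[538.24674538  14.09219134 191.90363508] 192.00278494620613 [ 0.41776174 -0.34595505 -3.45705894] [ 0.06819577 -0.10983464  0.05173148] 10.3833
```

View pics/wrist4.png

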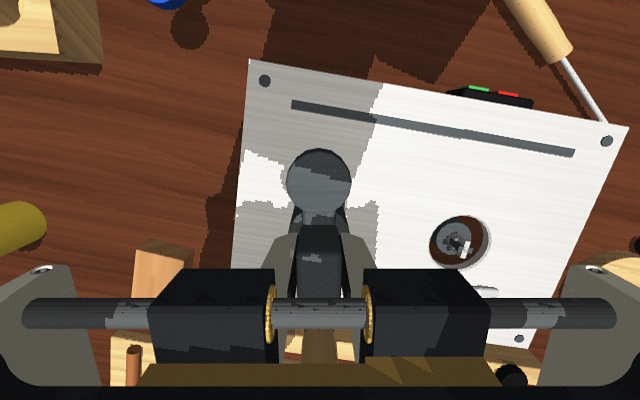

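```bash
python3 -m pendant '[0.08,0,0.5,0,0,0,0.2,0,0,0,0.2,0,0,0,0.2,0,0,0,0.1,0,0,0,0,0]'
```

```text
t: 10.88
tcp_pos: [536.5, 14.7, 178.3]
tcp_rot: [-0.105, 0.994, 0.0, -0.0]
force: [0.1, 0.3, -2.9]
finger_gap: 0.257
grasp_force: 40.0
```

It's in the hole. Lower to the drive next.

```bash
python3 -m pendant '[0,0,0.5,0,0,0,0.5,0,0,0,0.5,0,0,0,0.5,0,0,0,0.3,0,0,0,0,0]'; python3 -m pendant '[0,0,0.2,0,0,0,0,0]';python3 -m pendant '[0,0,0.2,0,0,0,0,0]';python3 -m pendant '[0,0,0.15,0,0,0,0,0,0,0,0,0]'
```

```text
t: 11.38
tcp_pos: [536.1, 14.8, 154.5]
tcp_rot: [-0.105, 0.994, 0.0, -0.001]
force: [0.7, 0.1, -4.0]
finger_gap: 0.252
grasp_force: 40.0
t: 11.55
tcp_pos: [536.6, 14.6, 153.4]
tcp_rot: [-0.105, 0.994, 0.0, -0.0]
force: [-1.1, -1.0, -2.9]
finger_gap: 0.256
grasp_force: 40.0
t: 11.72
tcp_pos: [536.8, 14.7, 151.6]
tcp_rot: [-0.105, 0.994, 0.0, 0.0]
force: [0.4, -0.3, -3.3]
finger_gap: 0.259
grasp_force: 40.0
t: 11.97
tcp_pos: [536.9, 14.7, 150.2]
tcp_rot: [-0.105, 0.994, 0.0, 0.0]
force: [1.3, 1.3, -3.8]
finger_gap: 0.254
grasp_force: 40.0
```

```bash
for i in 1; do python3 -m pendant '[0,0,0.1,0,0,0,0,0]' | sed -n '2p;4p'; python3 -m pendant '[0,0,0.1,0,0,0,0,0]'| sed -n '2p;4p'; python3 -m pendant '[0,0,0.1,0,0,0,0,0]'| sed -n '2p;4p'; done
```

```text
tcp_pos: [536.9, 14.7, 149.3]
force: [1.6, 0.8, -3.2]
tcp_pos: [537.0, 14.7, 149.1]
force: [-1.3, 0.4, 4.8]
tcp_pos: [537.1, 14.6, 148.9]
force: [-2.4, 0.0, 9.9]
```

```bash
for i in 1; do python3 -m pendant '[0,0,0,0.5,0,0,0,0.5,0,0,0,0.5,0,0,0,0.5]' | sed -n '2p;4p'; python3 -m pendant '[0,0,0,0.5,0,0,0,0.5,0,0,0,0.5,0,0,0,0.5]'| sed -n '2p;4p'; python3 -m pendant '[0,0,0,0.5,0,0,0,0.5,0,0,0,0.5,0,0,0,0.5]'| sed -n '2p;4p';  python3 -m pendant '[0,0,0,0.5,0,0,0,0.5,0,0,0,0.5,0,0,0,0.5]'| sed -n '2p;4p'; done; python3 -c "
from h import *;s=get_state();print(az(s),s['moment'],s['t'])"
```

```text
tcp_pos: [537.2, 15.2, 149.1]
force: [-3.2, 2.2, 10.9]
tcp_pos: [537.3, 15.6, 149.1]
force: [-1.4, 3.7, 10.8]
tcp_pos: [537.4, 16.1, 149.2]
force: [-1.5, 4.3, 10.8]
tcp_pos: [537.6, 16.4, 149.2]
force: [-0.6, 5.8, 9.5]
151.94465542528908 [1.64821591 0.12719166 0.25214722] 13.8
```

```bash
for i in 1; do python3 -m pendant '[0,0.15,0,0,0,0,0,0]' | sed -n '2p;4p'; python3 -m pendant '[0,0.02,0,0.5,0,0.02,0,0.5,0,0.02,0,0.5,0,0.02,0,0.5]' | sed -n '2p;4p'; python3 -m pendant '[0,0.02,0,0.5,0,0.02,0,0.5,0,0.02,0,0.5,0,0.02,0,0.5]'| sed -n '2p;4p'; python3 -m pendant '[0,0.02,0,0.5,0,0.02,0,0.5,0,0.02,0,0.5,0,0.02,0,0.5]'| sed -n '2p;4p';  python3 -m pendant '[0,0.02,0,0.5,0,0.02,0,0.5,0,0.02,0,0.5,0,0.02,0,0.5]'| sed -n '2p;4p'; done; python3 -c "
from h import *;s=get_state();print(az(s),s['moment'],s['t'])"
```

```text
tcp_pos: [537.9, 16.7, 149.2]
force: [-2.9, 2.7, 12.1]
tcp_pos: [538.6, 17.1, 149.2]
force: [-2.3, 2.1, 10.4]
tcp_pos: [539.0, 17.5, 149.1]
force: [-1.7, 1.2, 11.8]
tcp_pos: [539.4, 17.8, 149.0]
force: [-2.2, 0.9, 10.1]
tcp_pos: [539.6, 18.4, 147.6]
force: [0.4, 1.2, -3.4]
111.93483574993324 [ 0.30361227 -0.26962839 -0.03776857] 15.3
```

It dropped at az ≈ 112. Now I lower it gently.

```bash
for i in 1; do python3 -m pendant '[0,0,0.2,0,0,0,0,0]' | sed -n '2p;4p'; python3 -m pendant '[0,0,0.3,0,0,0,0,0]' | sed -n '2p;4p'; python3 -m pendant '[0,0,0.3,0,0,0,0,0]'| sed -n '2p;4p'; done; python3 -c "
from h import *;s=get_state();print(az(s),s['moment'],s['t'])"
```

```text
tcp_pos: [539.7, 18.3, 144.7]
force: [1.6, 0.7, -2.6]
tcp_pos: [539.7, 18.3, 141.5]
force: [1.9, 1.3, -3.5]
tcp_pos: [539.7, 18.3, 138.6]
force: [2.4, 2.5, -4.9]
112.07517989927801 [ 0.53844987 -0.60489561 -0.00100817] 15.8
```

```bash
for i in 1; do python3 -m pendant '[0,0,0.3,0,0,0,0,0]' | sed -n '2p;4p'; python3 -m pendant '[0,0,0.3,0,0,0,0,0]' | sed -n '2p;4p'; python3 -m pendant '[0,0,0.2,0,0,0,0,0]'| sed -n '2p;4p';python3 -m pendant '[0,0,0.15,0,0,0,0,0]'| sed -n '2p;4p'; done; python3 -c "
from h import *;s=get_state();print(az(s),s['moment'],s['t'],s['qpos'])"
```

```text
tcp_pos: [539.7, 18.3, 135.7]
force: [1.9, 1.5, -4.4]
tcp_pos: [539.7, 18.3, 132.7]
force: [2.3, 3.2, -4.9]
tcp_pos: [539.7, 18.2, 130.9]
force: [1.6, 2.1, -3.7]
tcp_pos: [539.7, 18.2, 129.5]
force: [2.5, 2.3, -4.1]
112.06005793194225 [ 0.71967015 -0.56788686 -0.06247612] 16.4667 [-1.73018564e-01  3.17622732e-01  1.68517926e+00  1.62971438e-04
  1.13869276e+00 -5.58107445e-01]
```

```bash
for i in 1; do python3 -m pendant '[0,0,0.1,0,0,0,0.1,0,0,0,0,0]' | sed -n '2p;4p'; python3 -m pendant '[0,0,-0.1,0,0,0,0,0,0,0,0,0,0,0,0,0,0,0,0,0]' 0.45 | sed -n '2p;4,5p'; python3 -m pendant '[-0.36,0,0,0,0,0,0,0,0,0,0,0]'| sed -n '2p;4,5p';python3 -m pendant '[0,0,0,0,0,0,0,0,0,0,0,0,0,0,0,0,0,0,0,0,0,0,0,0]' 0 35; done; python3 - <<'E'
from h import *
s=get_state();print(az(s),s['moment'],s['t'])
E
```

```text
tcp_pos: [539.8, 18.2, 129.3]
force: [-2.8, 3.0, 8.3]
tcp_pos: [539.5, 17.9, 128.4]
force: [0.1, -0.3, -0.2]
finger_gap: 0.449
tcp_pos: [541.1, 14.5, 128.6]
force: [-0.4, -1.0, 1.1]
finger_gap: 0.451
t: 17.88
tcp_pos: [541.0, 14.9, 128.6]
tcp_rot: [0.559, 0.829, 0.0, 0.0]
force: [-0.1, -0.9, -0.6]
finger_gap: 0.258
grasp_force: 35.0
112.05921044521025 [ 0.04106182 -0.15435579 -0.00044382] 17.8833
```

Bottomed at 129.3, so it's seated, and I've regripped it concentrically. Now turn clockwise.

```bash
cat > m.py <<'E'
from h import *
s=get_state();print(round(az(s),1),"Mz",round(float(s['moment'][2]),2),"F",np.round(s['force'],1),"q6",round(float(np.degrees(s['qpos'][5])),1),np.round(s["tcp_pos"],1),s['t'])
E
python3 -m pendant '[0,0,0,0.5,0,0,0,1,0,0,0,1,0,0,0,1]'>/dev/null; python3 m.py
python3 -m pendant '[0,0,0,1,0,0,0,1,0,0,0,1,0,0,0,1,0,0,0,1,0,0,0,1,0,0,0,1,0,0,0,1]'>/dev/null; python3 m.py
python3 -m pendant '[0,0,0,1,0,0,0,1,0,0,0,1,0,0,0,1,0,0,0,1,0,0,0,1,0,0,0,1,0,0,0,1]'>/dev/null; python3 m.py
```

```text
94.3 Mz 0.27 F [ 0.2  0.6 -0.2] q6 -14.6 [541.2  15.  128.6] 18.2167
54.3 Mz 0.22 F [-0.3  1.4  0.8] q6 25.4 [540.7  15.2 128.7] 18.8833
14.3 Mz 0.24 F [-1.3  2.8  1.5] q6 65.4 [540.4  15.7 128.6] 19.55
```

```bash

python3 -m pendant '[0,0,0,1,0,0,0,1,0,0,0,1,0,0,0,1,0,0,0,1,0,0,0,1,0,0,0,1,0,0,0,1]'>/dev/null; python3 m.py
python3 -m pendant '[0,0,0,1,0,0,0,1,0,0,0,1,0,0,0,1,0,0,0,1,0,0,0,1,0,0,0,1,0,0,0,1]'>/dev/null; python3 m.py
python3 -m pendant '[0,0,0,1,0,0,0,1,0,0,0,1,0,0,0,1,0,0,0,0]'>/dev/null; python3 m.py
```

```text
334.3 Mz 0.19 F [-1.1  5.1  1.1] q6 105.4 [540.6  16.3 128.6] 20.2167
294.3 Mz 0.14 F [1.  4.6 0.1] q6 145.4 [541.   16.5 128.6] 20.8833
274.3 Mz 0.07 F [ 1.3  5.2 -0.8] q6 165.4 [541.2  16.5 128.6] 21.3
```

```bash

python3 -m pendant '[0,0,0,0,0,0,0,0,0,0,0,0,0,0,0,0,0,0,0,0]' 0.6 |grep gap
python3 -m pendant '[0,0,0,-1,0,0,0,-1,0,0,0,-1,0,0,0,-1,0,0,0,-1,0,0,0,-1,0,0,0,-1,0,0,0,-1]'>/dev/null; python3 m.py
python3 -m pendant '[0,0,0,-1,0,0,0,-1,0,0,0,-1,0,0,0,-1,0,0,0,-1,0,0,0,-1,0,0,0,-1,0,0,0,-1]'>/dev/null; python3 m.py
python3 -m pendant '[0,0,0,-1,0,0,0,-1,0,0,0,-1,0,0,0,-1,0,0,0,-1,0,0,0,-1,0,0,0,-1,0,0,0,-1]'>/dev/null; python3 m.py
python3 -m pendant '[0,0,0,-1,0,0,0,-1,0,0,0,-1,0,0,0,-1,0,0,0,-1,0,0,0,-1,0,0,0,-1,0,0,0,-1]'>/dev/null; python3 m.py
python3 -m pendant '[0,0,0,-1,0,0,0,-1,0,0,0,-1,0,0,0,-1,0.13,0,0,0,0,0,0,0]' >/dev/null; python3 m.py
python3 -m pendant '[0,0,0,0,0,0,0,0,0,0,0,0,0,0,0,0,0,0,0,0,0,0,0,0,0,0,0,0]' 0 35|tail -2; python3 m.py
python3 - <<'E'
from h import *
q=camera("side");b=camera("top")
r=lambda i:cv2.resize(i,(400,400),interpolation=cv2.INTER_CUBIC)
cv2.imwrite("pics/s5.png",np.hstack([r(q["color"][170:270,220:320]),r(b["color"][130:220,235:325])])[:,:,::-1])
E
```

```text
finger_gap: 0.561
314.8 Mz 0.03 F [-0.3  0.2 -0.3] q6 124.9 [541.   14.6 128.7] 22.3833
354.8 Mz 0.01 F [0.4 0.9 0.6] q6 84.9 [541.   14.6 128.7] 23.05
34.8 Mz -0.03 F [-0.2 -0.2 -0.7] q6 44.9 [541.   14.6 128.7] 23.7167
74.8 Mz -0.02 F [-0.1 -0.1  0.2] q6 4.9 [541.   14.6 128.7] 24.3833
94.4 Mz 0.03 F [ 1.1  0.1 -0.3] q6 -14.5 [540.8  16.1 128.7] 24.8833
finger_gap: 0.255
grasp_force: 34.9
94.5 Mz 0.06 F [-0.4 -0.8  0.2] q6 -14.7 [540.9  16.1 128.6] 25.4667
```

View pics/s5.png

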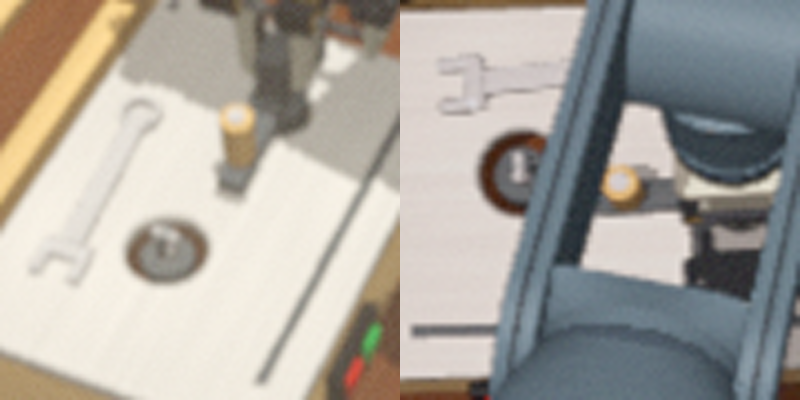

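The side view shows the crank seated with its knob turned as expected. I continue in guarded steps that stop when the moment rises.

```bash
cat >> m.py <<'E'
raise SystemExit(abs(s['moment'][2])>0.38)
E
R() { python3 m.py; }
python3 -m pendant '[0,0,0,0.8,0,0,0,0.8,0,0,0,0.8,0,0,0,0.8]' - 30 >/dev/null; R &&
python3 -m pendant '[0,0,0,0.8,0,0,0,0.8,0,0,0,0.8,0,0,0,0.8]'>/dev/null && R &&
python3 -m pendant '[0,0,0,0.8,0,0,0,0.8,0,0,0,0.8,0,0,0,0.8]'>/dev/null && R &&
python3 -m pendant '[0,0,0,0.8,0,0,0,0.8,0,0,0,0.8,0,0,0,0.8]'>/dev/null && R &&
python3 -m pendant '[0,0,0,0.8,0,0,0,0.8,0,0,0,0.8,0,0,0,0.8]'>/dev/null && R &&
python3 -m pendant '[0,0,0,0.8,0,0,0,0.8,0,0,0,0.8,0,0,0,0.8]'>/dev/null && R &&
python3 -m pendant '[0,0,0,0.8,0,0,0,0.8,0,0,0,0.8,0,0,0,0.8]'>/dev/null && R &&
python3 -m pendant '[0,0,0,0.8,0,0,0,0.8,0,0,0,0.8,0,0,0,0.8]'>/dev/null && R &&
python3 -m pendant '[0,0,0,0.8,0,0,0,0.8,0,0,0,0.8,0,0,0,0.8]'>/dev/null && R &&
python3 -m pendant '[0,0,0,0.8,0,0,0,0.8,0,0,0,0.8,0,0,0,0.8]'>/dev/null && R &&
python3 -m pendant '[0,0,0,0.8,0,0,0,0.8,0,0,0,0.8,0,0,0,0.8]'>/dev/null && R
```

```text
78.4 Mz 0.24 F [0.3 0.8 0.1] q6 1.5 [541.   16.2 128.7] 25.9False
```

```bash
sed -i 's/SystemExit(abs(.*$/SystemExit(int(abs(s["moment"][2])>0.38))/' m.py
R() { python3 m.py; }
python3 -m pendant '[0,0,0,0.8,0,0,0,0.8,0,0,0,0.8,0,0,0,0.8]'>/dev/null && R &&
python3 -m pendant '[0,0,0,0.8,0,0,0,0.8,0,0,0,0.8,0,0,0,0.8]'>/dev/null && R &&
python3 -m pendant '[0,0,0,0.8,0,0,0,0.8,0,0,0,0.8,0,0,0,0.8]'>/dev/null && R &&
python3 -m pendant '[0,0,0,0.8,0,0,0,0.8,0,0,0,0.8,0,0,0,0.8]'>/dev/null && R &&
python3 -m pendant '[0,0,0,0.8,0,0,0,0.8,0,0,0,0.8,0,0,0,0.8]'>/dev/null && R &&
python3 -m pendant '[0,0,0,0.8,0,0,0,0.8,0,0,0,0.8,0,0,0,0.8]'>/dev/null && R &&
python3 -m pendant '[0,0,0,0.8,0,0,0,0.8,0,0,0,0.8,0,0,0,0.8]'>/dev/null && R &&
python3 -m pendant '[0,0,0,0.8,0,0,0,0.8,0,0,0,0.8,0,0,0,0.8]'>/dev/null && R &&
python3 -m pendant '[0,0,0,0.8,0,0,0,0.8,0,0,0,0.8,0,0,0,0.8]'>/dev/null && R &&
python3 -m pendant '[0,0,0,0.8,0,0,0,0.8,0,0,0,0.8,0,0,0,0.8]'>/dev/null && R
```

```text
62.4 Mz 0.26 F [0.9 0.5 0.1] q6 17.5 [541.   16.2 128.7] 26.2333
46.4 Mz 0.26 F [ 1.6  0.7 -0.9] q6 33.5 [541.   16.3 128.7] 26.5667
30.4 Mz 0.18 F [ 1.3  0.4 -0.6] q6 49.5 [541.1  16.3 128.7] 26.9
14.4 Mz 0.21 F [ 1.1  0.2 -0.8] q6 65.5 [541.2  16.4 128.7] 27.2333
358.4 Mz 0.22 F [ 0.7  1.7 -0.8] q6 81.5 [541.2  16.4 128.7] 27.5667
342.4 Mz 0.26 F [ 0.5  0.8 -1.1] q6 97.5 [541.3  16.4 128.7] 27.9
326.4 Mz 0.25 F [ 1.5  1.4 -0.8] q6 113.5 [541.4  16.3 128.7] 28.2333
310.4 Mz 0.17 F [ 1.6  0.4 -2.1] q6 129.5 [541.4  16.3 128.7] 28.5667
294.4 Mz 0.26 F [ 0.7  0.3 -1. ] q6 145.5 [541.5  16.2 128.7] 28.9
278.4 Mz 0.27 F [ 1.7  0.2 -2.2] q6 161.5 [541.5  16.2 128.7] 29.2333
```

```bash
R() { python3 m.py; }
python3 -m pendant '[0,0,0,0,0,0,0,0,0,0,0,0,0,0,0,0,0,0,0,0]' 0.6 |grep gap
python3 -m pendant '[0,0,0,-1,0,0,0,-1,0,0,0,-1,0,0,0,-1,0,0,0,-1,0,0,0,-1,0,0,0,-1,0,0,0,-1]'>/dev/null
python3 -m pendant '[0,0,0,-1,0,0,0,-1,0,0,0,-1,0,0,0,-1,0,0,0,-1,0,0,0,-1,0,0,0,-1,0,0,0,-1]'>/dev/null
python3 -m pendant '[0,0,0,-1,0,0,0,-1,0,0,0,-1,0,0,0,-1,0,0,0,-1,0,0,0,-1,0,0,0,-1,0,0,0,-1]'>/dev/null
python3 -m pendant '[0,0,0,-1,0,0,0,-1,0,0,0,-1,0,0,0,-1,0,0,0,-1,0,0,0,-1,0,0,0,-1,0,0,0,-1]'>/dev/null
python3 -m pendant '[0,0,0,-1,0,0,0,-1,0,0,0,-1,0,0,0,-1,0,0,0,0,0,0,0,0]' >/dev/null; R
python3 -m pendant '[0,0,0,0,0,0,0,0,0,0,0,0,0,0,0,0,0,0,0,0,0,0,0,0,0,0,0,0]' 0 30|tail -2; R &&
python3 -m pendant '[0,0,0,0.8,0,0,0,0.8,0,0,0,0.8,0,0,0,0.8]'>/dev/null && R &&
python3 -m pendant '[0,0,0,0.6,0,0,0,0.6,0,0,0,0.6]'>/dev/null && R &&
python3 -m pendant '[0,0,0,0.6,0,0,0,0.6,0,0,0,0.6]'>/dev/null && R &&
python3 -m pendant '[0,0,0,0.6,0,0,0,0.6,0,0,0,0.6]'>/dev/null && R &&
python3 -m pendant '[0,0,0,0.6,0,0,0,0.6,0,0,0,0.6]'>/dev/null && R &&
python3 -m pendant '[0,0,0,0.6,0,0,0,0.6,0,0,0,0.6]'>/dev/null && R &&
python3 -m pendant '[0,0,0,0.6,0,0,0,0.6,0,0,0,0.6]'>/dev/null && R &&
python3 -m pendant '[0,0,0,0.6,0,0,0,0.6,0,0,0,0.6]'>/dev/null && R &&
python3 -m pendant '[0,0,0,0.6,0,0,0,0.6,0,0,0,0.6]'>/dev/null && R &&
python3 -m pendant '[0,0,0,0.6,0,0,0,0.6,0,0,0,0.6]'>/dev/null && R &&
python3 -m pendant '[0,0,0,0.6,0,0,0,0.6,0,0,0,0.6]'>/dev/null && R
```

```text
finger_gap: 0.562
98.4 Mz -0.04 F [ 0.6 -0.2 -0.2] q6 -18.5 [540.8  16.1 128.7] 32.8167
finger_gap: 0.257
grasp_force: 29.4
98.5 Mz 0.01 F [ 0.8 -0.5 -1.1] q6 -18.7 [541.   16.1 128.6] 33.4
82.5 Mz 1.15 F [ 1.1 -3.2 -1. ] q6 -2.6 [541.4  15.3 128.8] 33.7333
```

The moment rose to 1.15 N m, so the stop is reached. Opening the fingers relieves it without turning back. Then I check.

```bash
python3 -m pendant '[0,0,0,-0.5,0,0,0,-0.5]' >/dev/null; python3 m.py
python3 -m pendant '[0,0,0,0,0,0,0,0,0,0,0,0,0,0,0,0,0,0,0,0]' 0.6 |grep gap; python3 m.py
python3 -m pendant '[0,0,-2,0,0,0,-3,0,0,0,-4,0,0,0,-4,0,0,0,0,0,0,0,0,0]'; python3 m.py
python3 - <<'E'
from h import *
q=camera("side");b=camera("wrist")
r=lambda i,a:cv2.resize(i,(a,400),interpolation=cv2.INTER_CUBIC)
cv2.imwrite("pics/s6.png",np.hstack([r(q["color"][170:270,220:320],400),r(b["color"][:,:400],400)])[:,:,::-1])
# cutter tip height vs side projection
for z in(90,100,114.7):print(z,px(q,(561,159,z)))
E
```

```text
87.7 Mz 0.06 F [ 1.1 -1.7 -2.6] q6 -7.8 [541.4  15.4 128.7] 33.9
finger_gap: 0.577
87.5 Mz 0.03 F [-1.  -0.1  0.1] q6 -7.6 [540.8  16.2 128.7] 34.3167
t: 34.82
tcp_pos: [542.4, 15.9, 261.5]
tcp_rot: [0.722, 0.692, 0.002, 0.003]
force: [-0.0, 0.8, -0.5]
finger_gap: 0.596
grasp_force: 0.0
87.5 Mz -0.04 F [-0.   0.8 -0.5] q6 -7.7 [542.4  15.9 261.5] 34.8167
90 (np.float64(258.9930935865533), np.float64(231.00153042436418))
100 (np.float64(258.68693895759856), np.float64(228.84251165417047))
114.7 (np.float64(258.23005009127843), np.float64(225.6205070036266))
```

View pics/s6.png

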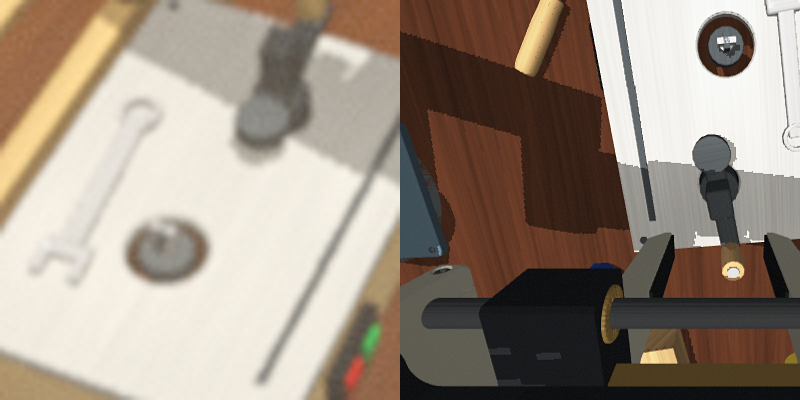

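The crank is seated. It sits about 9° from the tool axis because the fingers slipped at the stop, and the cutter stands higher than before. I'll confirm the stop once more with a light, aligned grip.

```bash
R() { python3 m.py; }
python3 -m pendant '[0,0,4,-1,0,0,4,-0.9,0,0,3,0,0,0,2,0,0,0,0,0,0,0,0,0]' >/dev/null; R
python3 -m pendant '[0,0,0,0,0,0,0,0,0,0,0,0,0,0,0,0,0,0,0,0,0,0,0,0,0,0,0,0]' 0 25|tail -2; R &&
python3 -m pendant '[0,0,0,0.3,0,0,0,0]'>/dev/null && R &&
python3 -m pendant '[0,0,0,0.3,0,0,0,0]'>/dev/null && R &&
python3 -m pendant '[0,0,0,0.3,0,0,0,0]'>/dev/null && R &&
python3 -m pendant '[0,0,0,0.3,0,0,0,0]'>/dev/null && R &&
python3 -m pendant '[0,0,0,0.3,0,0,0,0]'>/dev/null && R &&
python3 -m pendant '[0,0,0,0.3,0,0,0,0]'>/dev/null && R &&
python3 -m pendant '[0,0,0,0.3,0,0,0,0]'>/dev/null && R
```

```text
97.0 Mz 0.03 F [ 0.  -0.2 -0.2] q6 -17.2 [539.   16.4 126.5] 35.4167
finger_gap: 0.254
grasp_force: 24.8
97.1 Mz 0.02 F [-0.7 -0.5  4. ] q6 -17.2 [541.3  16.  129.4] 36.0
95.5 Mz 0.18 F [0.2 0.8 4.1] q6 -15.6 [541.4  16.  129.4] 36.1667
94.1 Mz 0.49 F [0.2 0.9 5.5] q6 -14.2 [541.4  16.1 129.4] 36.3333
```

It meets the stop within 3°. Release, withdraw and hand in.

```bash
python3 -m pendant '[0,0,0,0,0,0,0,0,0,0,0,0,0,0,0,0,0,0,0,0,0,0,0,0]' 0.7 |grep gap
python3 -m pendant '[0,0,-2,0,0,0,-3,0,0,0,-4,0,0,0,-4,0,0,0,0,0,0,0,0,0,0,0,0,0,0,0,0,0]'; python3 - <<'E'
from h import *
q=camera("top");p=camera("wrist")
print([d["extent"] for d in search_frame(q,"collet")][:3],[(d["score"],d["extent"]) for d in search_frame(p,"crank")][:2],get_state()["force"])
print(manip.close_job())
E
```

```text
finger_gap: 0.639
t: 37.5
tcp_pos: [539.9, 16.2, 256.9]
tcp_rot: [0.682, 0.732, -0.001, -0.001]
force: [-0.4, 0.4, -0.8]
finger_gap: 0.698
grasp_force: 0.0
[[209.0, 222.3, 244.3, 247.9]] [(0.64, [299.6, 133.1, 340.9, 286.5]), (0.63, [166.1, 251.7, 202.5, 267.3])] [-0.38153805  0.21486407  0.73478215]
the job is handed in; nothing more can be done
None
```

The crank is fully seated on the hidden drive and the cutter is at the top stop, confirmed by a second light turn that met it within 3°; the crank is released and the job was handed in at about 38 s, with no verdict returned.

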